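# Unlock the seed-tube feeder and tip its tubes into the channel

### The arm

A 7-joint arm with a two-finger parallel gripper is mounted at the origin on the work surface. World frame = base frame: x ahead of the robot, y to its left, z up, the work surface at z = 0. Lengths are in m, angles in rad, forces in N, time in s.
With the tool pointing down it reaches from about 0.425 to 0.925 m from the base axis. Payload 6.8 kg.
Tool frame: the origin (TCP) lies on the front face of the gripper's body, between the roots of the fingers; the fingertips stand 73 mm ahead of it and the grasp point (between the pads) lies 54 mm ahead of it (env.nose_length is the distance from the TCP to the fingertips, in m); z points along the fingers, y is the line along which they close (so a half turn about z gives the same grasp; the last joint's range is limited). The gripper opens to 85 mm and grips with 20 to 120 N. Pads are 22 mm wide; open, the fingers measure 114 mm over their backs; the gripper's body (76 mm by 85 mm) begins 54 mm behind the grasp point. The pads swing forward as they close: fully open they stand 13 mm farther back than shut.
Start: joints at [1.1, 0.477, 0.022, 1.555, -0.011, 1.109, -0.083], TCP at [0.24, -0.631, 0.304] pointing down, gripper open.
Joint ranges: [-2.96, 2.96], [-0.34, 2.1], [-1.41, 1.46], [0.24, 2.44], [-1.37, 4.51], [0.17, 1.92], [-2.96, 2.96]. Speed limits (rad/s): [2.39, 2.39, 3.14, 3.14, 3.14, 3.14, 3.14].

### API

Orientations are given as a unit quaternion [w, x, y, z].
In Python, from cell import env, kin, camera, calibration, job gives the robot as it stands. The module is installed in compiled form; this text tells all that it offers. Calls block until the motion is done:
- env.reach(position, orientation): joint-space move of the TCP to a pose.
- env.movel(position, velocity=0.15, rot=None, stop_force=None): straight line of the TCP; rot=None keeps the orientation; velocity is the mean speed in m/s. With stop_force (N) it stops when the force on the tool has changed by that much, and returns True; else False.
- env.goto_joints(angles): joint-space move.
- env.grip(opening, f_grip=None): finger opening in m; f_grip is the grip in N (None keeps the last); returns when the fingers have stopped.
- env.dwell(seconds).
- kin.inverse_kinematics(position, orientation): joint angles nearest the present ones, or None.
- env.get_state(): the state.
- camera(name): name is "scene" or "side" or "wrist"; returns (picture, depth): 480x640x3 uint8, blue, green, red; 480x640 float32, m along the optical axis (not along the pixel's ray), 0 where there is no reading.
- calibration(name): a dict with "fx", "fy", "cx", "cy" (pixels), "rvec" (rotation vector, rad) and "tvec" (3), from world to camera coordinates, as OpenCV has them. Camera axes: x right, y down, z forward; pixel columns grow to the right and rows downward; lengths in m; the calibration is good to about 2 mm. The wrist camera is an equidistant fisheye: a pixel r from the principal point sees the ray r / f radians off the axis. A picture is of the moment at which its call begins: read the wrist's pose just before it. calibration takes no time and is no camera call; for the wrist camera it gives the pose at the moment of the call.
A pose or a line that the arm cannot do raises env.PlanningError and nothing moves.
- job.job_done(): hands the job in; it is judged then, once.
The state is a dict: "time": time; "qpos": joint angles; "joint_velocities": joint speeds; "joint_torque": joint torques, N m; "tcp_pos": TCP position; "orientation": TCP orientation; "force": force on the tool from outside, world axes, zero at the start; "torque": the same for the moment, N m; "opening": finger opening in m; "gripper_force": force on a finger pad.
Only numpy, scipy, OpenCV 4.12 (cv2) and the standard library are available. Lean on these libraries where they do the work, as an engineer would, in place of code of your own. Each camera call takes 0.05 s, during which the arm holds its last target. There are 200 camera calls.

### The job

Pull up the feeder's spring pin by its black T handle, turn it a quarter turn and let it down into its rest notch so that it stays out by itself. Then take the tray by its bar and tip it until all three seed tubes have rolled in single file into the channel, and bring the tray back down onto its rest without letting it drop. Leave the pin parked out, do not touch the tubes with the gripper, and leave the other things on the table where they are.

Things in the scene. Friction and masses are not known exactly. Their poses are not given: they have to be found in the camera images.
- station: The fixed seed-tube feeder on a plywood board 260 x 450 x 12 mm. Origin on the table under the middle of the tray's hinge; z up, y from the hinge towards the tray's lifting bar, x along the hinge towards the spring pin (world axes at zero yaw). The channel runs from the hinge towards -y. The white tray is 106 mm wide (98 inside), 178 mm long, walls 28 mm high. Board: x +-130, y -200 to +250 mm.
- grip (a point): Centre of the spring pin's black T handle: a bar 66 mm long, 12 wide, 20 high on a 9 mm stem. Axes: x across the bar, y along it, z up; it lifts and turns with the handle. With the pin in, it is 194 mm above the table, at station x 75, y 0 mm, the bar along the station's y. The aluminium collar below is 38 x 38 mm, its top then 14 mm under the bar.
- plunger (a joint): How far the spring pin is pulled up, m: 0 in (tray locked), stop at 0.036. A spring pulls it down with 5 N (in) to 10 N (out). A 48 mm cross dowel parallel to the T bar sits in a deep slot of the collar; it can be turned only when pulled more than 0.0255. A quarter turn either way and let down, it rests in a shallow notch at about 0.018: parked, the tray free.
- t_handle (a joint): Turn of the T handle about the vertical, rad, anticlockwise from above positive, 0 (within 0.1) with the dowel over the deep slot, +1.57 or -1.57 over the rest notch (either way will do); stops at +-1.75.
- tray_bar (a point): Middle of the tray's lifting bar: a round steel bar 12 mm thick, 106 mm long along the station's x, 222 mm from the hinge, held by an arm at each end (the middle 88 mm are free), with a gap of 38 mm to the tray's back wall. About 83 mm above the table with the tray down.
- tray_hinge (a point): Middle of the tray's hinge axis, which runs along the station's x, 85 mm above the table.
- tray (a joint): Tray tip angle, rad: 0 down on its rest (the floor then leans back 0.08 rad, away from the channel), positive with the bar lifted, stop at 0.65. Locked (0.05 rad of play) while the pin is in. It is not balanced: let go, it falls back. About 3 N at the bar lifts it. The tubes start to roll a little above 0.08 rad and roll well at 0.3.
- channel_mid (a point): Middle of the floor of the fixed aluminium channel that takes the tubes: 98 mm wide inside, 138 mm long from hinge to end wall, sloping down 0.2 rad away from the hinge; side walls 28 mm high. Axes those of the station.
- tube1: White capped seed tube, 34 mm diameter, 90 mm long, origin at its centre, x along it. Lies across the tray; the one against the back wall at the start.
- tube2: Like tube1; the middle one at the start.
- tube3: Like tube1; the one nearest the hinge at the start.
- pot: Small terracotta pot, 64 mm wide, 60 mm high, standing on the feeder's base board beside the lifting bar (+x side); origin under its centre. Leave alone.
- jar: Glass jar 48 mm wide, 70 mm high, on the base board beside the channel (+x side); origin under its centre. Leave alone.
- trowel: Hand trowel, 210 mm long, lying on the base board along the tray's -x side; origin on its underside near the middle. Leave alone.
- sprayer: Spray bottle 80 mm wide, about 205 mm high, to the robot's right; origin under its centre. Leave alone.
- potstack: Terracotta pot 100 mm wide, 85 mm high, to the left; origin under its centre. Leave alone.
- labelbox: Open wooden box 70 x 130 x 50 mm of plant labels (tops about 105 mm high), to the left; origin under its centre. Leave alone.
Things that resemble listed ones, but are neither listed nor needed, are in the scene too. What is shaped like the tube2 but green or red is not meant.

How it is judged:
On the way, in this order (a step that is already met when the one before it is completed fails the run):
1. the spring pin is parked: out, turned about a quarter turn, resting in its notch with the gripper off it (value of joint plunger between 0.013 and 0.0215 m and (value of joint t_handle above 1.3 rad or value of joint t_handle below -1.3 rad) and contact force between the fingers and t_handle below 0.1 N), for 0.3 s.
2. the tray is tipped up with the pin parked (value of joint plunger above 0.013 m and (value of joint t_handle above 1.3 rad or value of joint t_handle below -1.3 rad) and value of joint tray above 0.1 rad), for 0.05 s.
3. all three tubes lie in the channel (y of tube1 in the frame of channel_mid between -0.065 and 0.06 m and x of tube1 in the frame of channel_mid between -0.02 and 0.02 m and z of tube1 in the frame of channel_mid between 0 and 0.034 m and angle between the x axis of each of tube1, tube2, tube3 and the x axis of station, either way round below 0.35 rad and y of tube2 in the frame of channel_mid between -0.065 and 0.06 m and x of tube2 in the frame of channel_mid between -0.02 and 0.02 m and z of tube2 in the frame of channel_mid between 0 and 0.034 m and y of tube3 in the frame of channel_mid between -0.065 and 0.06 m and x of tube3 in the frame of channel_mid between -0.02 and 0.02 m and z of tube3 in the frame of channel_mid between 0 and 0.034 m), for 0.2 s.
At the end, for the whole second after the job is handed in: All three tubes lie at rest in the channel, one deep and across it (within 0.35 rad); the tray is back on its rest (joint below 0.05 rad); the pin is still parked (pulled more than 0.013 m and turned more than 1.3 rad either way) (all of step 3 and value of joint plunger above 0.013 m and (value of joint t_handle above 1.3 rad or value of joint t_handle below -1.3 rad) and value of joint tray below 0.05 rad and linear speed of each of tube1, tube2, tube3 below 0.03 m/s); the robot touches nothing.
It fails at once if a tube is touched with the gripper (contact force between the fingers and tube1 above 0.5 N or contact force between the fingers and tube2 above 0.5 N or contact force between the fingers and tube3 above 0.5 N).
It fails at once if the tray is let drop (falls faster than 3 rad/s) (velocity of joint tray below -3 rad/s).
It fails at once if a bystander (pot, jar, trowel, sprayer, pot to the left, label box) is moved by more than 30 mm (distance of any of pot, jar, trowel, sprayer, potstack, labelbox from where it was at the start of the episode above 0.03 m).
It also fails if it takes over 62 s, if anything falls off the work surface, if the arm or the gripper's body presses on something with over 40 N, if the wrist force passes 120 N, or if a joint passes its speed limit or range.

## Working session

There is one attempt and no reset: what is moved stays moved. The work goes in short steps, each a Python script; the robot and the scene stay as the last script left them, time stands still between calls to the robot, and variables do not carry over. Pictures are saved under pics/ and viewed, at most 10 in all, crops included, and the job is handed in when it is done.

```bash
mkdir -p pics
python3 - <<'E'
from cell import env,camera,calibration
import cv2,numpy as np
for n in("scene","side"):
    p,d=camera(n);cv2.imwrite(f"pics/{n}0.png",p);np.save(f"pics/{n}0.npy",d)
    print(n,{k:np.round(v,4).tolist() for k,v in calibration(n).items()})
s=env.get_state();print(s["time"],s["tcp_pos"],s["orientation"],s["force"],env.nose_length)
E
```

```text
scene {'fx': 473.7817, 'fy': 473.7817, 'cx': 317.4896, 'cy': 244.9512, 'rvec': [2.4966, 0.782, -0.1988], 'tvec': [-0.4924, -0.1963, 1.5157]}
side {'fx': 537.4418, 'fy': 537.4418, 'cx': 316.6863, 'cy': 238.6762, 'rvec': [0.5046, -2.6264, 1.2647], 'tvec': [0.5191, 0.2187, 1.4401]}
0.1 [ 0.23940786 -0.63067203  0.30302645] [-7.95507096e-04  9.83590312e-01  1.80414592e-01 -2.02722433e-04] [ 0.04214705 -0.50011039 -0.04835895] 0.0726
```

View pics/scene0.png

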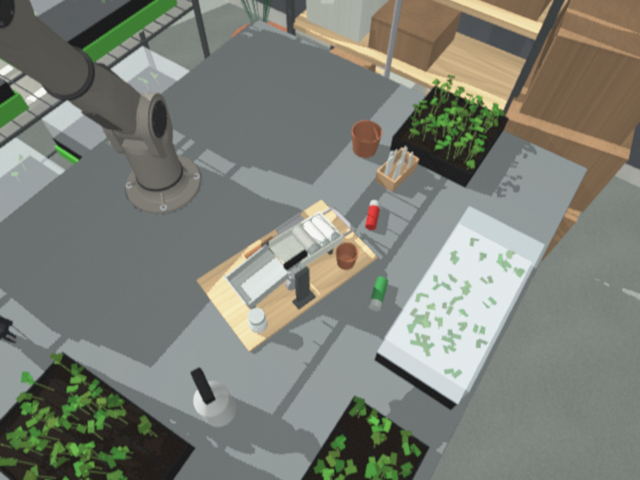

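View pics/side0.png

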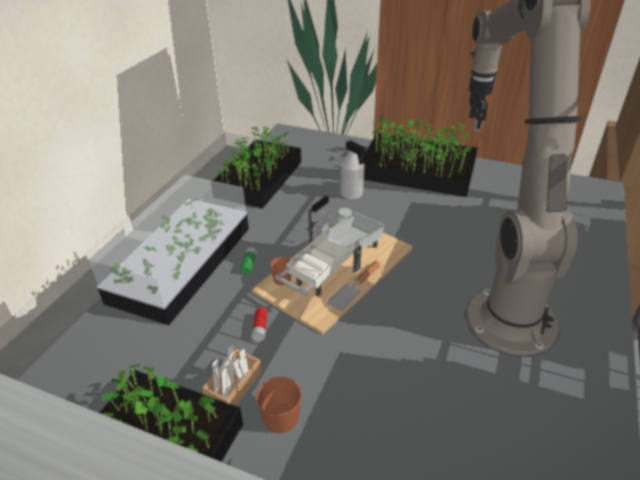

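```bash
cat > h.py <<'E'
import cv2,numpy as np
from cell import env,kin,camera,calibration,job
def cloud(d,c):
    v,u=np.mgrid[:480,:640]
    P=np.stack([(u-c["cx"])/c["fx"]*d,(v-c["cy"])/c["fy"]*d,d],-1)
    R=cv2.Rodrigues(np.array(c["rvec"]))[0]
    return (P-np.array(c["tvec"]).ravel())@R   # world points
def cam(c):
    R=cv2.Rodrigues(np.array(c["rvec"]))[0]; return R,-R.T@np.array(c["tvec"]).ravel()
E
python3 - <<'E'
from h import *
for n in("scene","side"):
    p=cv2.imread(f"pics/{n}0.png");d=np.load(f"pics/{n}0.npy");W=cloud(d,calibration(n))
    hsv=cv2.cvtColor(p,cv2.COLOR_BGR2HSV)
    # board: yellowish, z~12mm
    m=((d>0)&(abs(W[...,2]-.012)<.008)&(hsv[...,0]<28)&(hsv[...,0]>8)&(hsv[...,1]>60)&(W[...,0]<.9)&(W[...,0]>.3)&(abs(W[...,1])<.4))
    m=cv2.morphologyEx(m.astype(np.uint8),cv2.MORPH_OPEN,np.ones((3,3)))
    pts=W[m>0]; print(n,len(pts),pts.mean(0)); r=cv2.minAreaRect(pts[:,:2].astype(np.float32));print(r,cv2.boxPoints(r).round(3).tolist())
    b=(hsv[...,2]<75)&(d>0)&(W[...,2]>.165)&(W[...,2]<.23)&(W[...,0]>.35)&(W[...,0]<.95)&(abs(W[...,1])<.35)
    k,l,s,c=cv2.connectedComponentsWithStats(b.astype(np.uint8))
    for i in range(1,k):
        if s[i,4]>8: q=W[l==i];print("dark",s[i],q.mean(0).round(4),np.percentile(q,[5,50,95],0).round(3).tolist(),cv2.minAreaRect(q[:,:2].astype(np.float32)))
a=cv2.resize(cv2.imread("pics/scene0.png")[190:360,190:390],(700,595),interpolation=cv2.INTER_CUBIC)
cv2.imwrite("pics/c0.png",a)
E
```

```text
scene 5570 [ 0.53113086 -0.06822552  0.01318841]
((0.5111876726150513, -0.02275979518890381), (0.4511150121688843, 0.26326197385787964), 73.32606506347656) [[0.3199999928474426, -0.20100000500679016], [0.5730000138282776, -0.2770000100135803], [0.7020000219345093, 0.15600000321865082], [0.44999998807907104, 0.23100000619888306]]
dark [284 251  23  19 160] [ 0.5781 -0.0715  0.2008] [[0.568, -0.098, 0.189], [0.578, -0.072, 0.203], [0.588, -0.044, 0.208]] ((0.5771381258964539, -0.07024091482162476), (0.06465096026659012, 0.011099028401076794), 74.26454162597656)
dark [296 271  11   7  15] [ 0.603  -0.0818  0.1688] [[0.595, -0.094, 0.167], [0.603, -0.083, 0.168], [0.608, -0.07, 0.171]] ((0.6034488677978516, -0.08201468735933304), (0.027626710012555122, 0.006884122267365456), 57.960792541503906)
side 4346 [0.48894316 0.04738674 0.01121068]
((0.5399191379547119, 0.07038801908493042), (0.650281548500061, 0.2641790211200714), 72.88497161865234) [[0.3179999887943268, -0.20100000500679016], [0.5699999928474426, -0.27900001406669617], [0.7620000243186951, 0.34200000762939453], [0.5090000033378601, 0.41999998688697815]]
dark [309 195  20  18 151] [ 0.5753 -0.0651  0.1955] [[0.563, -0.096, 0.183], [0.575, -0.063, 0.197], [0.591, -0.037, 0.205]] ((0.5848092436790466, -0.07224462926387787), (0.07288465648889542, 0.038596261292696), 73.95404052734375)
```

View pics/c0.png

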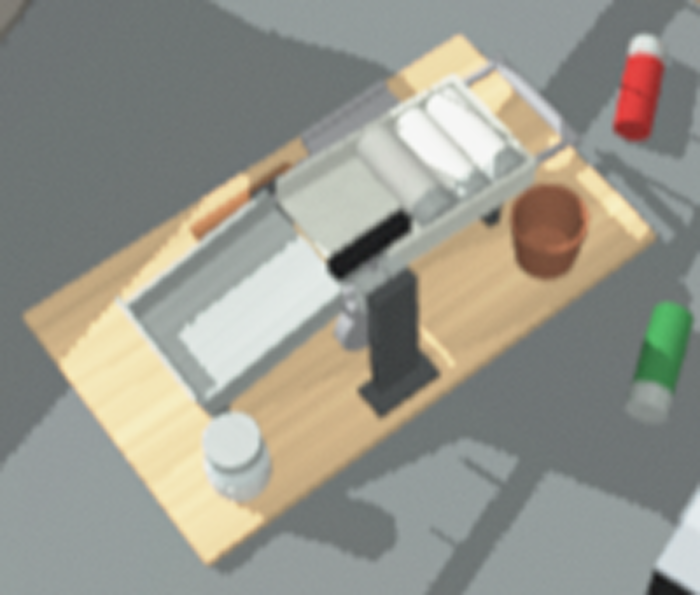

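```bash
cat >> h.py <<'E'
from scipy.spatial.transform import Rotation as Ro
YAW=np.deg2rad(-16.7); O=np.array([.504,-.0467,0])
sx=np.array([np.cos(YAW),np.sin(YAW),0]);sy=np.array([-sx[1],sx[0],0]);sz=np.array([0,0,1.])
def st(x,y,z): return O+x*sx+y*sy+z*sz
def quat(R): q=R.as_quat();return np.array([q[3],*q[:3]])
def down(a):  # tool z down, tool y at station-angle a
    y=np.cos(a)*sx+np.sin(a)*sy; z=-sz; return Ro.from_matrix(np.c_[np.cross(y,z),y,z])
def wcloud(d,c):
    v,u=np.mgrid[:480,:640];x=(u-c["cx"])/c["fx"];y=(v-c["cy"])/c["fy"];r=np.hypot(x,y)+1e-9
    t=np.tan(np.minimum(r,1.4));P=np.stack([x/r*t*d,y/r*t*d,d],-1);P[r>1.4]=0
    R=cv2.Rodrigues(np.array(c["rvec"]))[0]
    return (P-np.array(c["tvec"]).ravel())@R
def rep(t=""):
    s=env.get_state();print(t,"t%.2f"%s["time"],s["tcp_pos"].round(4),"F",s["force"].round(1),"T",s["torque"].round(2),"op %.4f gf %.1f"%(s["opening"],s["gripper_force"]))
E
python3 - <<'E'
from h import *
for a in(0,np.pi):
  for da in(-np.pi/2,0,np.pi/2):
    q=kin.inverse_kinematics(st(.075,0,.28),quat(down(a+da)));print("pin",round(a,2),round(da,2),None if q is None else np.round(q,2))
for a in(np.pi/2,-np.pi/2):
  for th in(0,.35):
    R=Ro.from_rotvec(sx*th)*down(a)
    p=st(0,.222*np.cos(th),.085+.222*np.sin(th))-R.apply([0,0,.054])
    q=kin.inverse_kinematics(p,quat(R));print("bar",round(a,2),th,p,None if q is None else np.round(q,2))
for n in("scene","side"):
    d=np.load(f"pics/{n}0.npy");W=cloud(d,calibration(n))-O
    X,Y,Z=W@sx,W@sy,W[...,2]
    m=(d>0)&(abs(X)<.04)&(Y>.195)&(Y<.25)&(Z>.06)&(Z<.13)
    print(n,"bar",m.sum(),np.percentile(np.c_[Y[m],Z[m]],[5,50,95],0).round(4).tolist())
    for lo,hi in((.19,.3),(.1,.19)):
      m=(d>0)&(X>.085)&(X<.2)&(abs(Y)<.06)&(Z>lo)&(Z<hi);print(m.sum(), np.percentile(np.c_[X[m],Y[m],Z[m]],[2,98],0).round(3).tolist() if m.any() else 0)
s=env.get_state()
env.movel(s["tcp_pos"]+[0,0,.1],velocity=.25)
# try variant with pin orientation
env.reach(st(.075,0,.36),quat(down(0)));print(env.get_state()["qpos"].round(2))
c=calibration("wrist");p,d=camera("wrist");cv2.imwrite("pics/w1.png",p);np.save("pics/w1.npy",d)
W=wcloud(d,c)-O;X,Y,Z=W@sx,W@sy,W[...,2];v=cv2.cvtColor(p,cv2.COLOR_BGR2HSV)[...,2]
m=(d>0)&(Z>.18)&(Z<.23)&(abs(X-.075)<.03)&(abs(Y)<.06)
print(m.sum(),np.percentile(np.c_[X[m],Y[m],Z[m]],[2,50,98],0).round(4).tolist())
rep()
E
```

```text
pin 0 -1.57 [ 0.18  0.36 -0.22  1.8   0.09  0.99 -1.93]
pin 0 0 [ 0.4   0.39 -0.5   1.79  0.22  1.02 -0.47]
pin 0 1.57 [ 0.53  0.43 -0.68  1.78  0.3   1.04  1.03]
pin 3.14 -1.57 [ 0.53  0.43 -0.68  1.78  0.3   1.04  1.03]
pin 3.14 0 [ 0.85  0.63 -1.18  1.76  0.62  1.19  2.34]
pin 3.14 1.57 [ 0.18  0.36 -0.22  1.8   0.09  0.99 -1.93]
bar 1.57 0 [0.56779404 0.16593659 0.139     ] [ 0.13  0.65 -0.7   1.85  0.55  0.85  0.43]
bar 1.57 0.35 [0.55860547 0.13530951 0.21184944] [ 0.54  0.57 -0.98  1.94  0.29  0.67  0.76]
bar -1.57 0 [0.56779404 0.16593659 0.139     ] [-0.12  0.57 -0.36  1.87  0.28  0.75 -2.49]
bar -1.57 0.35 [0.55860547 0.13530951 0.21184944] [ 0.1   0.41 -0.38  1.96 -0.26  0.63 -1.91]
scene bar 109 [[0.2164, 0.0841], [0.2208, 0.0898], [0.2262, 0.0939]]
0 0
316 [[0.087, -0.02, 0.103], [0.107, 0.019, 0.175]]
side bar 115 [[0.2173, 0.0794], [0.224, 0.0866], [0.2288, 0.0907]]
1 [[0.086, 0.013, 0.199], [0.086, 0.013, 0.199]]
120 [[0.086, -0.006, 0.104], [0.109, 0.021, 0.17]]
[ 0.43  0.32 -0.53  1.69  0.17  1.18 -0.43]
1917 [[0.071, -0.0322, 0.1932], [0.0769, 0.0031, 0.2042], [0.0826, 0.0317, 0.2056]]
 t3.04 [ 0.5758 -0.0696  0.3599] F [ 1.3  0.5 -0.3] T [-0.06 -0.01 -0.  ] op 0.0858 gf 0.0
```

View pics/w1.png

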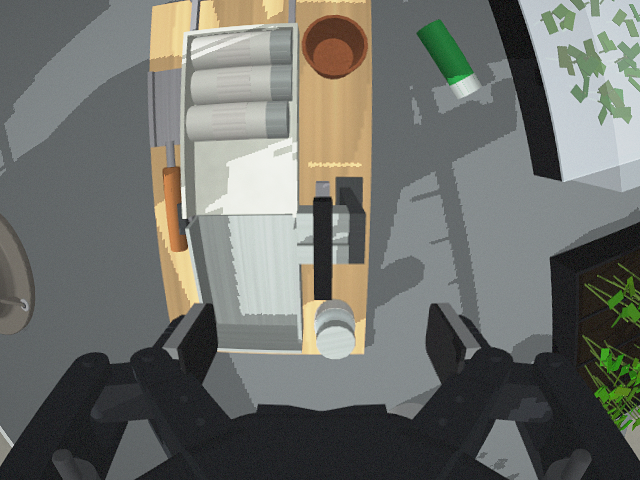

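Run:
```python
from h import *
P=lambda z:st(.0765,0,z)
env.grip(.05,f_grip=70)
env.movel(P(.275),velocity=.12)
h=env.movel(P(.251),velocity=.06,stop_force=8);rep(f"down {h}")
env.grip(0.0,f_grip=70);rep("gripped")
env.movel(P(.251+.031),velocity=.04);rep("lifted")
env.movel(P(.251+.031),velocity=.05,rot=quat(down(np.pi/2)));rep("turned")
print(env.get_state()["qpos"].round(2),env.get_state()["orientation"].round(3),quat(down(np.pi/2)).round(3))
```

```text
down False t4.89 [ 0.5772 -0.0686  0.2507] F [0.5 0.5 0.2] T [ 0.01 -0.01 -0.04] op 0.0500 gf 0.0
gripped t5.33 [ 0.5773 -0.0686  0.2515] F [-2.1 -0.7  4.7] T [ 0.01  0.51 -0.02] op 0.0107 gf 68.9
lifted t6.25 [ 0.5771 -0.0687  0.2817] F [ 1.6  0.1 -9.3] T [ 0.21 -0.46 -0.01] op 0.0106 gf 68.1
turned t7.97 [ 0.576  -0.0693  0.2812] F [ -6.   -0.8 -10.4] T [-0.27  1.27  0.02] op 0.0104 gf 68.2
[ 0.65  0.47 -0.84  1.77  0.4   1.08  0.95] [-0.002  0.146  0.989 -0.001] [-0.     0.145  0.989  0.   ]
```

Run:
```python
from h import *
P=lambda z:st(.0765,0,z)
h=env.movel(P(.269),velocity=.03,stop_force=9);rep(f"lowered {h}")
env.grip(.04);rep("open")
env.movel(P(.40),velocity=.12);rep()
c=calibration("wrist");p,d=camera("wrist");cv2.imwrite("pics/w2.png",p)
W=wcloud(d,c)-O;X,Y,Z=W@sx,W@sy,W[...,2];v=cv2.cvtColor(p,cv2.COLOR_BGR2HSV)[...,2]
m=(d>0)&(Z>.195)&(Z<.26)&(abs(X-.075)<.05)&(abs(Y)<.06)
print(m.sum(),np.percentile(np.c_[X[m],Y[m],Z[m]],[2,50,98],0).round(4).tolist())
print(cv2.minAreaRect(np.c_[X[m],Y[m]].astype(np.float32)))
for n in("scene","side"):
    p,d=camera(n);W=cloud(d,calibration(n))-O;X,Y,Z=W@sx,W@sy,W[...,2]
    m=(d>0)&(Z>.195)&(Z<.26)&(abs(X-.075)<.05)&(abs(Y)<.06)
    print(n,np.percentile(np.c_[X[m],Y[m],Z[m]],[2,50,98],0).round(4).tolist())
```

```text
lowered True t8.40 [ 0.5758 -0.0693  0.2694] F [-0.9 -0.4  4.1] T [-0.01  0.26  0.01] op 0.0109 gf 70.3
open t8.79 [ 0.5735 -0.0696  0.2664] F [-0.1  1.5 -0.2] T [ 0.03 -0.04  0.01] op 0.0405 gf 0.0
 t10.06 [ 0.5769 -0.0688  0.3991] F [ 1.3 -0.8 -0.5] T [ 0.02 -0.01 -0.06] op 0.0398 gf 0.0
1610 [[0.0434, -0.0066, 0.213], [0.0741, -0.001, 0.2221], [0.1079, 0.0046, 0.2235]]
((0.07637609541416168, -0.0010546068660914898), (0.0665266141295433, 0.011547368951141834), 0.036069758236408234)
scene [[0.043, -0.0066, 0.2023], [0.0779, -0.0022, 0.2217], [0.1074, 0.006, 0.2265]]
side [[0.0417, -0.0081, 0.2004], [0.0724, 0.0026, 0.2153], [0.1062, 0.0078, 0.2238]]
```

Run:
```python
from h import *
env.movel(st(0,.20,.36),velocity=.25)
env.movel(st(0,.16,.30),velocity=.2)
for k in range(2):
    if k: env.movel(st(0,.222,.27),velocity=.15)
    c=calibration("wrist");p,d=camera("wrist");cv2.imwrite(f"pics/w3{k}.png",p)
    W=wcloud(d,c)-O;X,Y,Z=W@sx,W@sy,W[...,2]
    m=(d>0)&(abs(X)<.035)&(Y>.2)&(Y<.245)&(Z>.055)&(Z<.14)
    print(k,m.sum(),np.percentile(np.c_[Y[m],Z[m]],[2,50,98],0).round(4).tolist() if m.any() else 0)
    for x0 in(-.03,0,.03):
        mm=m&(abs(X-x0)<.008);print(x0,mm.sum(),np.median(Y[mm]) if mm.any() else 0)
    m=(d>0)&(abs(X)<.035)&(Y>.165)&(Y<.195)&(Z>.05)&(Z<.14)
    if m.any():print("wall",np.percentile(np.c_[Y[m],Z[m]],[2,50,98],0).round(4).tolist())
rep()
```

```text
0 1239 [[0.2158, 0.084], [0.2205, 0.0886], [0.2269, 0.0907]]
-0.03 247 0.2204560476595682
0 285 0.22051752211556827
0.03 212 0.22038921927077354
wall [[0.1656, 0.0916], [0.1719, 0.0994], [0.1786, 0.1049]]
1 1589 [[0.2158, 0.0844], [0.2215, 0.0885], [0.2273, 0.0904]]
-0.03 323 0.22150789401012516
0 368 0.2214902164932923
0.03 263 0.22147738478917134
wall [[0.1653, 0.0716], [0.1721, 0.0991], [0.1783, 0.1048]]
 t12.45 [0.5681 0.1654 0.2706] F [-0.2 -0.4  0.4] T [-0.02 -0.04  0.03] op 0.0398 gf 0.0
```

View pics/w31.png

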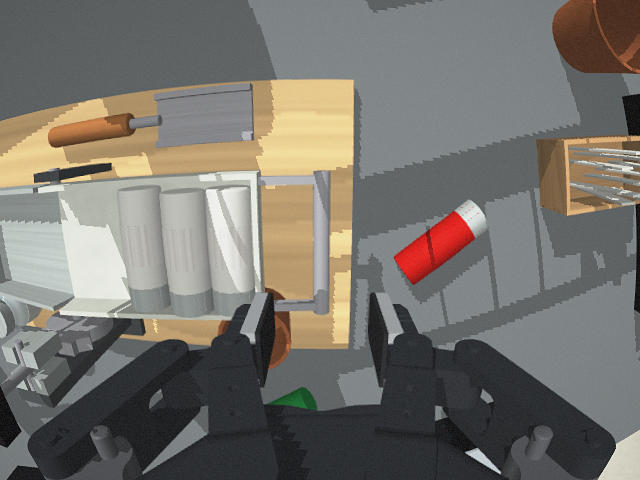

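```bash
cat >> h.py <<'E'
r0=np.hypot(.2215,.0844-.085); B=down(np.pi/2)
def arc(th,v=.05):
    R=Ro.from_rotvec(sx*th)*B
    a=th+np.arctan2(.0844-.085,.2215)
    env.movel(st(0,r0*np.cos(a),.085+r0*np.sin(a))-R.apply([0,0,.054]),velocity=v,rot=quat(R))
def tubes(tag):
    p,d=camera("scene");cv2.imwrite(f"pics/{tag}.png",p)
    W=cloud(d,calibration("scene"))-O;X,Y,Z=W@sx,W@sy,W[...,2]
    # height profile along mid-width, channel/tray
    out=[]
    for y in np.arange(-.14,.18,.01):
        m=(d>0)&(abs(X)<.03)&(abs(Y-y)<.005)&(Z<.2);out.append(int(np.median(Z[m])*1000) if m.sum()>2 else 0)
    print(tag,out)
E
python3 - <<'E'
from h import *
tubes("s_pre")
env.movel(st(0,.2215,.0844+.054),velocity=.1,stop_force=8);rep("down")
env.grip(0,f_grip=25);rep("grip")
for th in(.04,.08,.11,.14): arc(th)
rep("0.14");env.dwell(1.0);tubes("s14")
E
```

```text
s_pre [14, 53, 55, 57, 59, 62, 63, 65, 67, 69, 72, 74, 76, 78, 80, 86, 84, 84, 0, 83, 81, 82, 107, 112, 110, 103, 109, 108, 100, 105, 107, 103]
down t13.97 [0.568  0.1657 0.1391] F [ 0.1  0.2 -0.1] T [-0.02 -0.03  0.02] op 0.0400 gf 0.0
grip t14.32 [0.5679 0.1655 0.1388] F [-0.5 -0.5  3. ] T [-0.07  0.07 -0.  ] op 0.0109 gf 24.4
0.14 t15.56 [0.5646 0.1563 0.1687] F [-2.9  0.6 -3. ] T [-0.08  0.57  0.06] op 0.0109 gf 24.9
s14 [14, 81, 89, 89, 77, 61, 63, 65, 71, 102, 105, 101, 77, 107, 119, 118, 111, 88, 86, 89, 90, 90, 90, 91, 91, 92, 92, 93, 93, 96, 97, 108]
```

Tubes are already rolling in one by one at 0.14 rad.

Run:
```python
from h import *
env.dwell(1.0);tubes("s14b")
for th in(.18,.22,.26,.3): arc(th,.04)
env.dwell(1.0);tubes("s30");rep("0.30")
cv2.imwrite("pics/c30.png",cv2.resize(cv2.imread("pics/s30.png")[190:360,190:390],(700,595),interpolation=cv2.INTER_CUBIC))
```

```text
s14b [19, 86, 89, 86, 90, 95, 94, 94, 102, 102, 98, 74, 76, 78, 81, 87, 86, 87, 88, 89, 90, 90, 90, 91, 92, 93, 93, 93, 93, 96, 98, 109]
s30 [18, 86, 89, 85, 90, 95, 94, 93, 101, 102, 97, 74, 76, 77, 80, 88, 90, 92, 94, 97, 99, 101, 103, 105, 107, 110, 112, 114, 116, 119, 122, 132]
0.30 t20.21 [0.56   0.1408 0.2017] F [-6.2  1.3 -1.4] T [-0.3   1.26  0.36] op 0.0111 gf 25.0
```

View pics/c30.png

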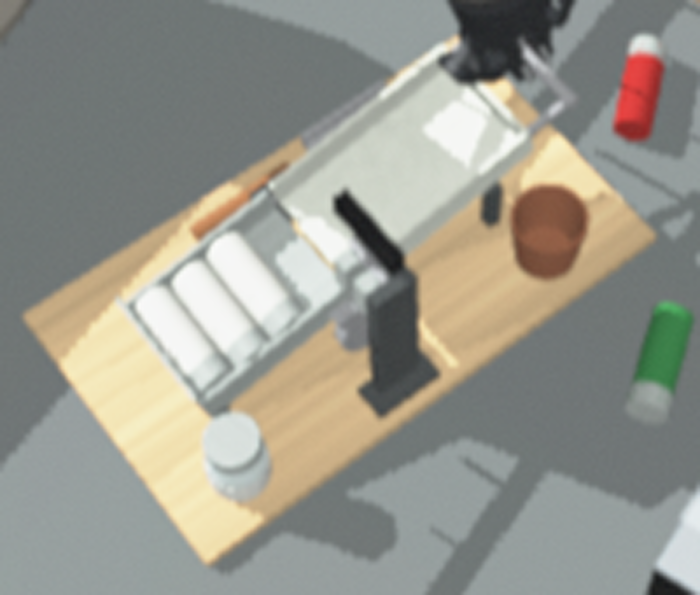

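Run:
```python
from h import *
for th in(.25,.2,.15,.1,.06,.03,.01,-.003): arc(th,.035)
env.dwell(.3);rep("down")
env.grip(.035);rep("open")
p=env.get_state()["tcp_pos"];env.movel(p+[0,0,.15],velocity=.1);env.dwell(.5);rep("clear")
c=calibration("wrist");p,d=camera("wrist");W=wcloud(d,c)-O;X,Y,Z=W@sx,W@sy,W[...,2]
m=(d>0)&(abs(X)<.035)&(Y>.2)&(Y<.245)&(Z>.055)&(Z<.14);print("bar",np.percentile(np.c_[Y[m],Z[m]],[2,50,98],0).round(4).tolist())
tubes("s_end")
cv2.imwrite("pics/cend.png",cv2.resize(cv2.imread("pics/s_end.png")[190:360,190:390],(700,595),interpolation=cv2.INTER_CUBIC))
```

```text
down t23.69 [0.5675 0.1655 0.1388] F [-8.9 -1.8  5.9] T [-0.35  1.88  0.02] op 0.0107 gf 25.6
open t24.05 [0.5688 0.1656 0.1383] F [-0.6 -0.1  0. ] T [ 0.02 -0.04 -0.03] op 0.0350 gf 0.0
clear t26.21 [0.5688 0.1656 0.2882] F [-0.2 -0.2 -0.7] T [-0.03  0.   -0.05] op 0.0351 gf 0.0
bar [[0.216, 0.0846], [0.2222, 0.0886], [0.2275, 0.0906]]
s_end [16, 86, 89, 85, 89, 96, 94, 93, 101, 102, 98, 74, 76, 77, 80, 85, 83, 84, 0, 84, 82, 80, 80, 79, 78, 77, 76, 76, 75, 74, 74, 74]
```

View pics/cend.png

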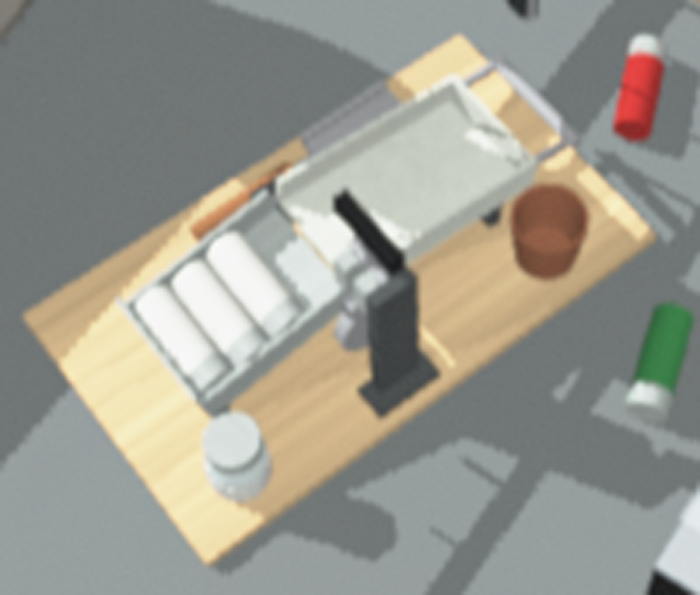

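The picture shows the tray down on its rest, the pin's T handle turned and still out at (370,230), and the three tubes lying across the channel. The gripper is clear of everything.

```bash
python3 -c "
from cell import job;print(job.job_done())"
```

```text
the job is handed in; nothing more can be done
None
```

I handed the job in at about 26 s of robot time: the final camera check showed the pin parked out, all three tubes lying across the channel in single file, the tray back on its rest and the gripper clear; the hand-in returned no verdict.

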